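# Sweep the heat sinks off the sorting pan

### The job

Clear the three silver finned heat sinks off the blue sorting pan: with your fingertips, sweep them along the pan and out through its open mouth, so that all three drop into the grey box below. Only push them - do not pick up, lift or carry any of them - and leave the transformer and the capacitor standing where they are on the pan, and the screwdriver where it lies on the bench.

Things in the scene. Friction and masses are not known exactly. Their poses are not given: they have to be found in the camera images.
- pan: Blue steel sorting pan on a black stand, fixed. Origin on the bench under the pan's middle, z up. Its flat floor is 130 mm above the origin, 280 mm along x by 325 mm along y. A rim 16 mm high stands along the far and near sides (inner faces x = 136 and -136 mm) and the +y end (inner face y = 161 mm). The -y end (y = -160 mm) is the open mouth, without a rim.
- mouth (a point): Middle of the pan's mouth, on the floor's edge at floor height; pan axes. Parts pushed over the edge, to -y, fall into the box. Two steel guide strips, 4 mm thick and 16 mm high, funnel the floor towards the mouth: in the pan's frame their centre lines run from x = +-137, y = -70 mm to x = +-77, y = -160 mm, so the mouth is 150 mm wide.
- bin_floor (a point): Middle of the inner floor of the grey open-topped plastic box, fixed under the mouth, 4 mm above the bench; pan axes. The box measures 200 mm along x and 150 mm along y outside, 120 mm high, walls 4 mm. Its centre lies 57 mm beyond the mouth edge, its near wall under the pan's floor.
- heatsink_a: Salvaged silver aluminium heat sink, a block 32 x 26 mm in plan and 16 mm high, with seven upright fins across its top; about 20 g, loose on the pan. Origin at the middle of the block, 8 mm above its underside; x along the 32 mm side, y along the fins (26 mm), z up.
- heatsink_b: Salvaged silver aluminium heat sink, a block 32 x 26 mm in plan and 16 mm high, with seven upright fins across its top; about 20 g, loose on the pan. Origin at the middle of the block, 8 mm above its underside; x along the 32 mm side, y along the fins (26 mm), z up.
- heatsink_c: Salvaged silver aluminium heat sink, a block 32 x 26 mm in plan and 16 mm high, with seven upright fins across its top; about 20 g, loose on the pan. Origin at the middle of the block, 8 mm above its underside; x along the 32 mm side, y along the fins (26 mm), z up.
- transformer: Small mains transformer with dark laminated core and yellow and copper winding, 36 x 30 mm in plan and 32 mm high with its pins, 110 g, loose on the pan. Origin at the centre of its underside, x along the 36 mm side, z up. To be left alone.
- capacitor: Black round electrolytic capacitor with a silver top, 30 mm in diameter and 32 mm high, 40 g, loose and upright on the pan. Origin at the centre of its underside, z up. To be left alone.
- screwdriver: Screwdriver with a red handle lying loose on the bench beyond the pan's +y end, 180 mm long, 26 mm thick, along its x axis with the handle to -x; origin under its middle. To be left alone.

How it is judged:
At the end, for the whole second after the job is handed in: All three heat sinks lie at rest inside the grey box (middle of each inside its walls and less than 60 mm above its floor); the transformer and capacitor stand upright on the pan within 15 mm of where they stood, and the screwdriver lies within 20 mm of where it lay (x of heatsink_a in the frame of bin_floor between -0.096 and 0.096 m and y of heatsink_a in the frame of bin_floor between -0.071 and 0.071 m and z of each of heatsink_a, heatsink_b, heatsink_c in the frame of bin_floor below 0.06 m and linear speed of each of heatsink_a, heatsink_b, heatsink_c below 0.05 m/s and x of heatsink_b in the frame of bin_floor between -0.096 and 0.096 m and y of heatsink_b in the frame of bin_floor between -0.071 and 0.071 m and x of heatsink_c in the frame of bin_floor between -0.096 and 0.096 m and y of heatsink_c in the frame of bin_floor between -0.071 and 0.071 m and distance of each of transformer, capacitor from where it was at the start of the episode below 0.015 m and angle between each of transformer, capacitor's own z axis and vertical below 0.2 rad and z of each of transformer, capacitor in the frame of pan above 0.125 m and distance of screwdriver from where it was at the start of the episode below 0.02 m); the robot touches nothing.
It fails at once if a heat sink is picked up: its middle is more than 27 mm above the pan's floor (8 mm when it lies flat) (z of any of heatsink_a, heatsink_b, heatsink_c in the frame of mouth above 0.027 m).
It fails at once if the transformer is pushed more than 15 mm or tipped (distance of transformer from where it was at the start of the episode above 0.015 m or angle between transformer's own z axis and vertical above 0.3 rad).
It fails at once if the capacitor is pushed more than 15 mm or tipped (distance of capacitor from where it was at the start of the episode above 0.015 m or angle between capacitor's own z axis and vertical above 0.3 rad).
It fails at once if the screwdriver is moved more than 20 mm (distance of screwdriver from where it was at the start of the episode above 0.02 m).
It also fails if it takes over 72 s, if anything falls off the work surface, if the arm or the gripper's body presses on something with over 40 N, if the wrist force passes 120 N, or if a joint passes its speed limit or range.

### The arm

A 6-joint arm with a two-finger parallel gripper is mounted at the origin on the work surface. World frame = base frame: x ahead of the robot, y to its left, z up, the work surface at z = 0. Lengths are in m, angles in rad, forces in N, time in s.
With the tool pointing down it reaches from about 0.375 to 0.825 m from the base axis. Payload 5.5 kg.
Tool frame: the origin (TCP) lies between the finger pads; the fingertips stand 22 mm ahead of it and the grasp point (between the pads) lies 3 mm ahead of it (ctrl.tcp_to_tips is the distance from the TCP to the fingertips, in m); z points along the fingers, y is the line along which they close (so a half turn about z gives the same grasp; the last joint's range is limited). The gripper opens to 85 mm and grips with 20 to 120 N. Pads are 22 mm wide; open, the fingers measure 114 mm over their backs; the gripper's body (76 mm by 85 mm) begins 54 mm behind the grasp point. The pads swing forward as they close: fully open they stand 13 mm farther back than shut.
Start: joints at [1.324, 0.314, -0.047, 1.21, 0, 1.571], TCP at [0.147, 0.582, 0.253] pointing down, gripper open.
Joint ranges: [-2.67, 2.67], [-0.69, 1.73], [-1.03, 1.25], [-2.08, 2.16], [-1.42, 1.45], [-3.14, 3.14]. Speed limits (rad/s): [2.39, 2.39, 3.01, 3.14, 3.14, 3.14].

### API

Orientations are given as a unit quaternion [w, x, y, z].
In Python, from rig import ctrl gives the robot as it stands.
- The arm moves only by the tool drive_tool, never from a script. Its argument "plan" is a list of rows, each a list of 3 entries, a list of its own where there are three numbers: the shift along the world's x, y, z in mm, then the turn, a rotation vector about the world's x, y, z in degrees, then the finger opening in mm, from 0 to 85.4. In form: [[[dx, dy, dz], [rx, ry, rz], gripper], ...]. A call has 1 to 12 rows; each row is the pose to reach, as a shift and turn from the pose commanded when the call began; what a row does not reach only later rows make up. A row lasts 1/10 s, in which the tool goes at most 50 mm and 8.59 degrees, less where a joint would pass 70% of its speed; a pose out of reach is approached as far as the arm can. A call with a gripper value outside its range is refused whole. The fingers move at their own pace and stop on an object; the grip force is fixed at half the most. Time passes only in rows, so rows that repeat a pose let the fingers close. It gives the time, the measured TCP pose, the force, the opening and the grip force at its end, in the units of the state.
- ctrl.read_state(): the state, without advancing time (a new reading comes with each control period).
- ctrl.read_camera(name): name is "scene" or "side" or "wrist"; returns the picture (480x640x3 uint8, red, green, blue); there is no depth.
- ctrl.calibration(name): a dict with "mtx" (3x3 intrinsics, pixels), "D" ([k1, k2, p1, p2, k3] as OpenCV has them; the pictures are not rectified), "world_to_cam" (4x4, takes a point from world to camera coordinates); the wrist camera has in their place "hand_eye" (4x4, takes a point from camera to tool coordinates, whose origin is the TCP and whose axes are the flange's). Camera axes: x right, y up, looking along -z (the intrinsics and any distortion apply to the point x, -y, -z); pixel columns grow to the right and rows downward; lengths in m; the calibration is good to about 2 mm. A picture is of the moment at which its call begins: read the wrist's pose just before it. calibration takes no time and is no camera call.
- ctrl.job_done(): hands the job in; it is judged then, once.
Trained networks look in the newest picture that a camera, given by its name, has taken for a name from the list of things; names that differ only in an ending like _2 or _b are one class to them, and where a whole thing is asked for, a point or a joint stands for the part that bears it (a point fixed in the world has none). Each returns a list of dicts, best first, with "conf" (0 to 1); they miss things now and then, are a little off and sometimes report something else, mostly with a low value. They report only what shows in the picture. A call takes as long as a camera call.
- ctrl.regions_of(label, camera): "region" (480x640 bool, what is visible of it) and "extent" ([left, top, right, bottom] in pixels, round what is visible of it).
The state is a dict: "time_s": time; "qpos": joint angles; "qvel": joint speeds; "tau": joint torques, N m; "position": TCP position; "ee_rot": TCP orientation; "ft_force": force on the tool from outside, world axes, zero at the start; "moment": the same for the moment, N m; "width": opening from 0.0 (shut) to 1.0 (fully open); "grasp_force": force on a finger pad.
Only numpy, scipy, OpenCV 4.12 (cv2) and the standard library are available. Lean on these libraries where they do the work, as an engineer would, in place of code of your own. Each camera call takes 0.05 s, during which the arm holds its last target. There are 200 camera calls.

## Working session

There is one attempt and no reset: what is moved stays moved. The work goes in short steps, Python scripts to look and compute and a tool call to move; the robot and the scene stay as the last step left them, time stands still between calls to the robot, and variables do not carry over. Pictures are saved under pics/ and viewed, at most 10 in all, crops included, and the job is handed in when it is done.

Besides the shell and the picture viewer there is one more tool, called after "Call:" as name([rows], argument=value, ...), one row to a line, values as JSON. drive_tool: Moves the arm, as the interface text tells. Its arguments: {"type":"object","properties":{"plan":{"type":"array","items":{"type":"array"}}},"required":["plan"]}

```bash
mkdir -p pics; ls; python3 - <<'E'
from rig import ctrl
import cv2
for n in("scene","side"):
    im=ctrl.read_camera(n); cv2.imwrite(f"pics/{n}0.png",im[:,:,::-1])
    c=ctrl.calibration(n); print(n,c)
    for l in("heatsink_a","transformer","capacitor","screwdriver","pan","bin_floor"):
        print(l,[(round(r["conf"],2),r["extent"]) for r in ctrl.regions_of(l,n)])
print(ctrl.read_state(), ctrl.tcp_to_tips)
E
```

```text
pics
scene {'mtx': array([[519.24400316,   0.        , 314.41797094],
       [  0.        , 519.24400316, 239.72909895],
       [  0.        ,   0.        ,   1.        ]]), 'D': array([-0.03180365,  0.        ,  0.        ,  0.        ,  0.        ]), 'world_to_cam': array([[ 0.83606107,  0.54854696, -0.0099057 , -0.49628628],
       [-0.42204502,  0.65458104,  0.6272174 ,  0.12651659],
       [ 0.35054228, -0.5202114 ,  0.77878123, -1.03274083],
       [ 0.        ,  0.        ,  0.        ,  1.        ]])}
heatsink_a [(0.95, [290.8, 193.5, 321.0, 214.6]), (0.9, [361.2, 232.5, 390.8, 261.3]), (0.73, [228.9, 234.9, 253.6, 257.9])]
transformer [(0.95, [323.0, 283.0, 353.9, 315.6])]
capacitor [(0.68, [340.8, 199.7, 362.9, 230.6])]
screwdriver [(0.96, [338.1, 152.4, 423.0, 177.4])]
pan [(0.77, [95.1, 146.8, 456.6, 478.2])]
bin_floor [(0.86, [96.0, 291.2, 299.0, 480.0]), (0.47, [339.7, 200.4, 361.8, 231.8])]
side {'mtx': array([[487.94248942,   0.        , 308.38939872],
       [  0.        , 487.94248942, 230.35680017],
       [  0.        ,   0.        ,   1.        ]]), 'D': array([0
[... 710 characters left out ...]
6, 467.2, 408.6])]
{'time_s': 0.7, 'qpos': array([ 1.32405398e+00,  3.13474392e-01, -4.70616282e-02,  1.21017840e+00,
       -3.21311616e-05,  1.57082350e+00]), 'qvel': array([ 0.00041409,  0.00082412,  0.00014698, -0.00015908, -0.00142997,
        0.00041895]), 'tau': array([ 6.07627408e-04, -5.39293242e+01,  3.39979756e+01,  1.44621892e-03,
       -2.11772658e-04,  2.24002832e-06]), 'position': array([0.1465638 , 0.58185097, 0.25333171]), 'ee_rot': array([2.09825659e-05, 1.23071938e-01, 9.92397751e-01, 3.86650567e-05]), 'ft_force': array([ 0.67460757, -0.98140478,  0.85181354]), 'moment': array([-0.02523816, -0.01795657,  0.0019614 ]), 'grasp_force': 0.0, 'width': 1.0031541251024048} 0.022
```

View pics/scene0.png

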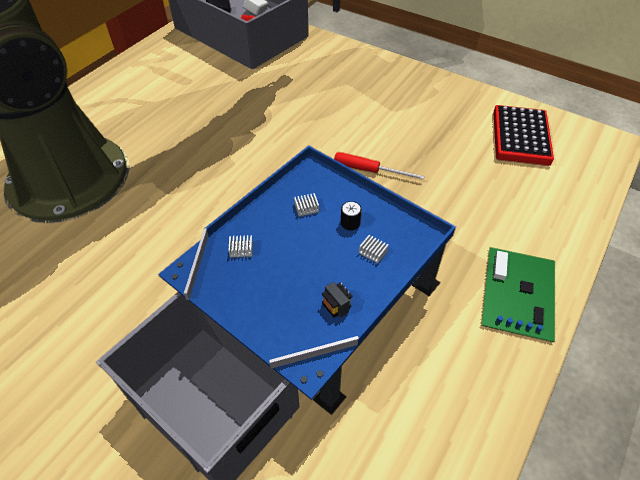

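View pics/side0.png

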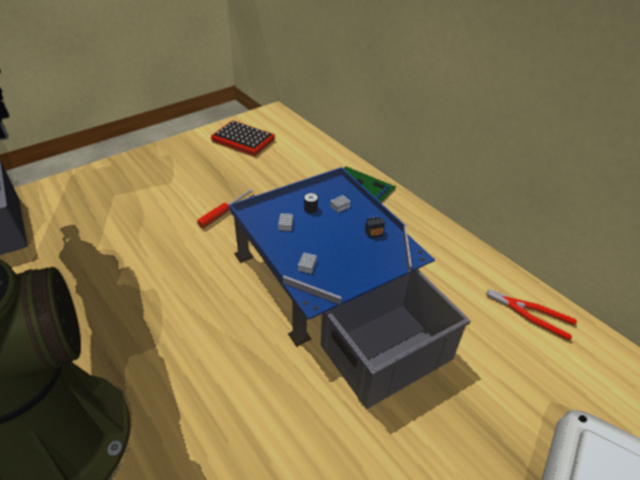

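The pan's mouth faces lower-left in the scene view, and there are three sinks: (306,204), (376,247) and (241,246). The capacitor is at (351,215) and the transformer at (338,299). Next I fit the pan pose and locate the parts.

```bash
cat > h.py <<'E'
import numpy as np, cv2
from scipy.optimize import least_squares
from rig import ctrl
CAL={n:ctrl.calibration(n) for n in("scene","side")}
def proj(P,n):
    c=CAL[n];p=(c["world_to_cam"]@np.c_[np.atleast_2d(P),np.ones(len(np.atleast_2d(P)))].T)[:3].T*[1,-1,-1]
    return cv2.projectPoints(p.reshape(-1,1,3),np.zeros(3),np.zeros(3),c["mtx"],c["D"])[0].reshape(-1,2)
def ray(uv,n,z):
    c=CAL[n];u=cv2.undistortPoints(np.array([[uv]],float),c["mtx"],c["D"])[0,0]
    R=c["world_to_cam"][:3,:3];o=-R.T@c["world_to_cam"][:3,3];d=R.T@np.array([u[0],-u[1],-1]);return o+d*(z-o[2])/d[2]
def pan2w(p,q):
    p=np.atleast_2d(p)/1.; c,s=np.cos(q[2]),np.sin(q[2]);return np.c_[q[0]+c*p[:,0]-s*p[:,1],q[1]+s*p[:,0]+c*p[:,1],p[:,2]]
def w2pan(w,q):
    c,s=np.cos(q[2]),np.sin(q[2]);d=np.asarray(w)[:2]-q[:2];return np.array([c*d[0]+s*d[1],-s*d[0]+c*d[1]])
E
cat > a.py <<'E'
from h import *
K=np.array([[-.14,.163,.146],[.14,.163,.146],[-.14,-.16,.13],[.14,-.16,.13]])
px={"scene":[(309,148),(455,228),(160,273),(317,398)],"side":[(232,206),(341,169),(308,311),(434,262)]}
f=lambda q:np.r_[(proj(pan2w(K,q),"scene")-px["scene"]).ravel(),(proj(pan2w(K,q),"side")-px["side"]).ravel()]
w=ray((309,250),"scene",.13)
q=min((least_squares(f,[w[0],w[1],y],x_scale=[.1,.1,1]) for y in np.arange(-3,3,.7)),key=lambda r:r.cost)
print(q.x,q.fun.round(1)); q=q.x; np.save("q.npy",q)
for n in("scene","side"):
  ctrl.read_camera(n)
  for l,h in(("heatsink_a",.010),("transformer",.016),("capacitor",.016)):
    for r in ctrl.regions_of(l,n):
      v,u=np.nonzero(r["region"]); W=ray((u.mean(),v.mean()),n,.13+h); print(n,l,round(r["conf"],2),W.round(3),"pan",(w2pan(W,q)*1000).round(0))
E
python3 a.py
```

```text
[ 0.57464268  0.02126378 -0.11440297] [ 0.2 -2.5  2.  -1.  -0.1  1.  -2.9  0.2 -2.  -2.9  1.2 -3.5  1.   5.
  1.5 -4.6]
scene heatsink_a 0.9 [0.522 0.09  0.14 ] pan [-60.  62.]
scene heatsink_a 0.66 [0.648 0.071 0.14 ] pan [67. 58.]
scene heatsink_a 0.64 [ 0.488 -0.028  0.14 ] pan [-81. -58.]
scene transformer 0.75 [0.591 0.104 0.146] pan [ 7. 84.]
scene transformer 0.56 [ 0.651 -0.032  0.146] pan [ 82. -44.]
scene capacitor 0.79 [0.591 0.104 0.146] pan [ 7. 84.]
side heatsink_a 0.81 [0.644 0.069 0.14 ] pan [63. 55.]
side heatsink_a 0.64 [ 0.483 -0.028  0.14 ] pan [-85. -60.]
side heatsink_a 0.57 [0.518 0.09  0.14 ] pan [-64.  61.]
side transformer 0.82 [ 0.647 -0.034  0.146] pan [ 79. -47.]
side capacitor 0.62 [0.59  0.1   0.146] pan [ 6. 80.]
```

Call:
drive_tool([
  [[30,-40,0],[0,0,-6],12],
  [[55,-80,0],[0,0,-12],12],
  [[80,-125,0],[0,0,-18],12],
  [[105,-170,0],[0,0,-24],12],
  [[130,-215,0],[0,0,-30],12],
  [[155,-260,0],[0,0,-36],12],
  [[180,-305,0],[0,0,-42],12],
  [[205,-350,0],[0,0,-48],12],
  [[230,-395,0],[0,0,-54],12],
  [[255,-440,0],[0,0,-60],12],
  [[280,-485,0],[0,0,-62],12],
  [[300,-520,0],[0,0,-62],12],
])

```text
time_s: 2.3
position: [0.4455, 0.063, 0.2537]
ee_rot: [0.0, 0.617, 0.787, 0.0]
ft_force: [1.0, 0.2, -0.2]
width: 0.14
grasp_force: 0.0
```

Call:
drive_tool([
  [[28,-44,0],[0,0,0],12],
  [[28,-44,-30],[0,0,0],12],
  [[28,-44,-60],[0,0,0],12],
  [[28,-44,-85],[0,0,0],12],
  [[28,-44,-97],[0,0,0],12],
  [[28,-44,-97],[0,0,0],12],
])

```text
time_s: 2.9
position: [0.4716, 0.0209, 0.155]
ee_rot: [-0.001, 0.617, 0.787, -0.001]
ft_force: [-0.4, 0.2, 0.1]
width: 0.142
grasp_force: 0.0
```

```bash
python3 - <<'E'
from h import *
im=ctrl.read_camera("scene"); cv2.imwrite("pics/s1.png",cv2.resize(im[130:420,130:470,::-1],None,fx=2,fy=2))
E
```

```text
(no output)
```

View pics/s1.png

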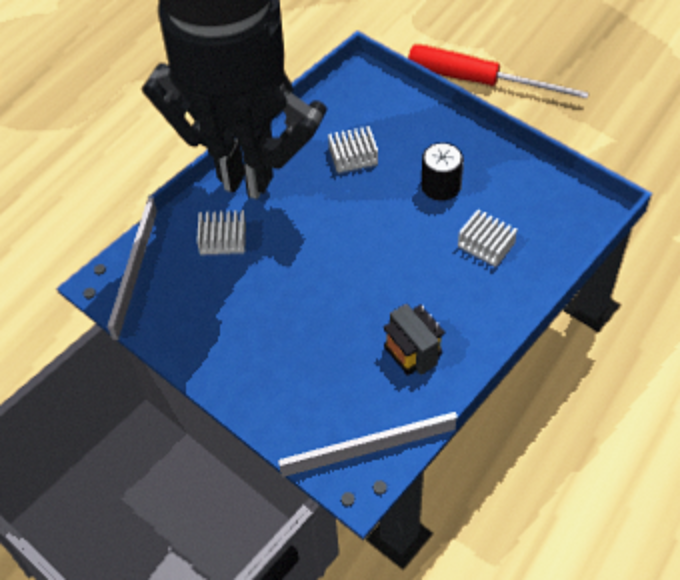

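The fingers stand just behind sink C (crop (245,185); sink at (222,232)), clear of the other parts. I push C now.

Call:
drive_tool([
  [[3,-12,0],[0,0,0],12],
  [[6,-25,0],[0,0,0],12],
  [[9,-38,0],[0,0,0],12],
  [[12,-51,0],[0,0,0],12],
  [[16,-64,0],[0,0,0],12],
  [[19,-77,0],[0,0,0],12],
  [[22,-90,0],[0,0,0],12],
  [[26,-104,0],[0,0,0],12],
  [[29,-117,0],[0,0,0],12],
  [[32,-130,0],[0,0,0],12],
  [[35,-143,0],[0,0,0],12],
  [[38,-156,0],[0,0,0],12],
])

```text
time_s: 4.15
position: [0.511, -0.1361, 0.1563]
ee_rot: [0.0, 0.617, 0.787, -0.0]
ft_force: [0.0, 1.0, -0.8]
width: 0.142
grasp_force: 0.0
```

```bash
python3 - <<'E'
from h import *
im=ctrl.read_camera("scene"); cv2.imwrite("pics/s2.png",cv2.resize(im[130:480,90:470,::-1],None,fx=1.7,fy=1.7))
E
```

```text
(no output)
```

View pics/s2.png

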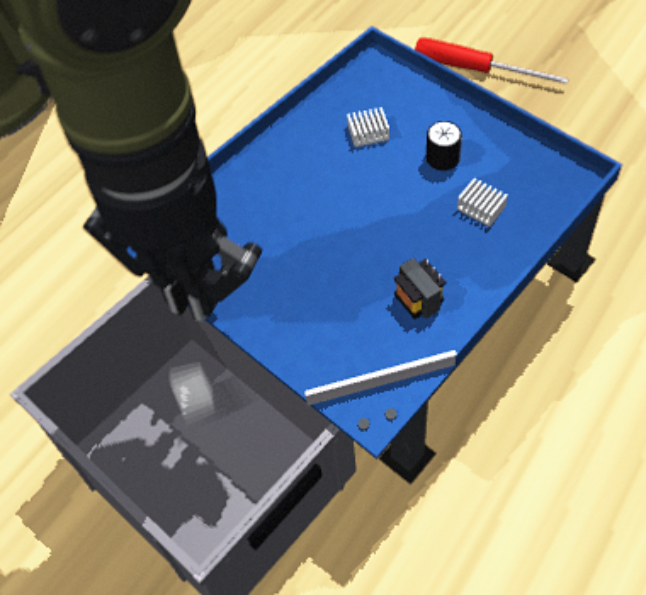

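C is tumbling into the box. Next is A.

Call:
drive_tool([
  [[0,0,35],[0,0,0],12],
  [[0,10,65],[0,0,-3],12],
  [[0,50,70],[0,0,-6],12],
  [[0,95,70],[0,0,-10],12],
  [[0,140,70],[0,0,-10],12],
  [[2,185,70],[0,0,-10],12],
  [[4,230,70],[0,0,-10],12],
  [[5,272,70],[0,0,-10],12],
  [[5,272,70],[0,0,-10],12],
  [[5,272,40],[0,0,-10],12],
  [[5,272,15],[0,0,-10],12],
  [[5,272,0],[0,0,-10],12],
])

```text
time_s: 5.4
position: [0.5147, 0.1362, 0.1544]
ee_rot: [-0.001, 0.683, 0.731, -0.001]
ft_force: [0.3, -0.9, 0.8]
width: 0.139
grasp_force: 0.0
```

```bash
python3 - <<'E'
from h import *
q=np.load("q.npy")
s=ctrl.read_state(); print("tcp pan",w2pan(s["position"],q)*1000, s["position"])
for n in ("scene","side"):
  im=ctrl.read_camera(n)
  for r in ctrl.regions_of("heatsink_a",n):
    v,u=np.nonzero(r["region"]); print(n,round(r["conf"],2),(u.mean(),v.mean()),(w2pan(ray((u.mean(),v.mean()),n,.14),q)*1000).round())
  if n=="side": cv2.imwrite("pics/s3.png",cv2.resize(im[130:430,170:490,::-1],None,fx=2,fy=2))
E
```

```text
tcp pan [-72.62735178 107.35353048] [0.51474487 0.13620622 0.1544051 ]
scene 0.97 (np.float64(373.3897338403042), np.float64(247.94866920152091)) [67. 59.]
scene 0.97 (np.float64(195.95689655172413), np.float64(364.42456896551727)) [   6. -222.]
scene 0.57 (np.float64(306.853470437018), np.float64(204.75835475578407)) [-60.  63.]
side 0.65 (np.float64(339.79831932773106), np.float64(203.84873949579833)) [63. 55.]
side 0.48 (np.float64(360.75), np.float64(347.2857142857143)) [-105. -260.]
side 0.47 (np.float64(285.48514851485146), np.float64(221.45049504950495)) [-64.  62.]
```

View pics/s3.png

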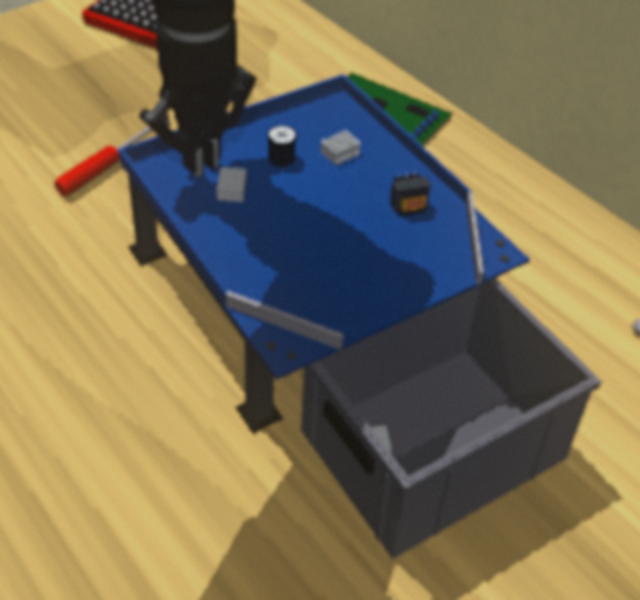

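C lies in the box (crop (375,437)). The fingers are right behind A, so I push it.

Call:
drive_tool([
  [[4,-10,1],[0,0,0],12],
  [[5,-22,1],[0,0,0],12],
  [[6,-34,1],[0,0,0],12],
  [[7,-46,1],[0,0,0],12],
  [[8,-58,1],[0,0,0],12],
  [[8,-70,1],[0,0,0],12],
  [[9,-82,1],[0,0,0],12],
  [[10,-94,1],[0,0,0],12],
  [[10,-106,1],[0,0,0],12],
  [[11,-118,1],[0,0,0],12],
  [[12,-130,1],[0,0,0],12],
  [[12,-142,1],[0,0,0],12],
])

```text
time_s: 6.8
position: [0.528, -0.006, 0.1573]
ee_rot: [0.0, 0.683, 0.731, 0.0]
ft_force: [0.4, -0.1, -0.5]
width: 0.14
grasp_force: 0.1
```

```bash
cat > look.py <<'E'
from h import *
q=np.load("q.npy")
s=ctrl.read_state(); print("tcp pan",w2pan(s["position"],q)*1000, s["position"])
for n in ("scene","side"):
  im=ctrl.read_camera(n)
  for l,h in(("heatsink_a",.01),("transformer",.016),("capacitor",.016)):
   for r in ctrl.regions_of(l,n):
    v,u=np.nonzero(r["region"]); print(n,l,round(r["conf"],2),(u.mean().round(),v.mean().round()),(w2pan(ray((u.mean(),v.mean()),n,.13+h),q)*1000).round())
E
python3 look.py
```

```text
tcp pan [-43.26164928 -32.4475437 ] [ 0.52795982 -0.00603319  0.15727427]
scene heatsink_a 0.88 (np.float64(196.0), np.float64(364.0)) [   5. -222.]
scene heatsink_a 0.81 (np.float64(262.0), np.float64(262.0)) [-39. -59.]
scene heatsink_a 0.58 (np.float64(373.0), np.float64(249.0)) [67. 58.]
scene transformer 0.55 (np.float64(337.0), np.float64(299.0)) [ 82. -44.]
scene capacitor 0.73 (np.float64(351.0), np.float64(215.0)) [ 7. 84.]
side heatsink_a 0.64 (np.float64(375.0), np.float64(227.0)) [ 83. -41.]
side heatsink_a 0.61 (np.float64(361.0), np.float64(347.0)) [-104. -259.]
side transformer 0.62 (np.float64(374.0), np.float64(227.0)) [ 78. -46.]
side capacitor 0.54 (np.float64(392.0), np.float64(336.0)) [ -52. -270.]
```

A is moving squarely in front of the fingers, so I continue.

Call:
drive_tool([
  [[1,-12,0],[0,0,0],12],
  [[2,-24,0],[0,0,0],12],
  [[2,-36,0],[0,0,0],12],
  [[3,-48,0],[0,0,0],12],
  [[4,-60,0],[0,0,0],12],
  [[4,-72,0],[0,0,0],12],
  [[5,-84,0],[0,0,0],12],
  [[6,-96,0],[0,0,0],12],
  [[6,-108,0],[0,0,0],12],
  [[7,-120,0],[0,0,0],12],
  [[8,-130,0],[0,0,0],12],
  [[8,-136,0],[0,0,0],12],
])

```text
time_s: 8.4
position: [0.5359, -0.1421, 0.1573]
ee_rot: [0.0, 0.683, 0.73, 0.0]
ft_force: [-0.7, -0.1, -0.6]
width: 0.142
grasp_force: 0.0
```

```bash
python3 look.py
```

```text
tcp pan [ -19.80094877 -166.70162558] [ 0.53594158 -0.14208779  0.15727268]
scene heatsink_a 0.85 (np.float64(373.0), np.float64(249.0)) [67. 57.]
scene heatsink_a 0.73 (np.float64(196.0), np.float64(365.0)) [   6. -222.]
scene transformer 0.61 (np.float64(336.0), np.float64(299.0)) [ 81. -44.]
scene transformer 0.4 (np.float64(216.0), np.float64(382.0)) [  44. -223.]
scene capacitor 0.62 (np.float64(351.0), np.float64(215.0)) [ 7. 84.]
side heatsink_a 0.77 (np.float64(374.0), np.float64(341.0)) [ -80. -261.]
side heatsink_a 0.71 (np.float64(340.0), np.float64(203.0)) [63. 56.]
side heatsink_a 0.52 (np.float64(360.0), np.float64(346.0)) [-104. -258.]
side transformer 0.59 (np.float64(392.0), np.float64(336.0)) [ -52. -270.]
side capacitor 0.49 (np.float64(310.0), np.float64(203.0)) [ 6. 81.]
```

A is in the box too. Now to move behind B.

Call:
drive_tool([
  [[0,0,35],[0,0,0],12],
  [[0,10,70],[0,0,-5],12],
  [[20,45,70],[0,0,-12],12],
  [[40,80,70],[0,0,-18],12],
  [[60,118,70],[0,0,-24],12],
  [[80,156,70],[0,0,-30],12],
  [[100,194,70],[0,0,-33],12],
  [[118,226,70],[0,0,-33],12],
  [[131,251,70],[0,0,-33],12],
  [[131,251,60],[0,0,-33],12],
  [[131,251,30],[0,0,-33],12],
  [[131,251,0],[0,0,-33],12],
])

```text
time_s: 10.0
position: [0.6669, 0.11, 0.1568]
ee_rot: [0.0, 0.862, 0.507, 0.001]
ft_force: [-1.1, 0.5, -0.1]
width: 0.141
grasp_force: 0.0
```

```bash
python3 look.py; python3 - <<'E'
from h import *
im=ctrl.read_camera("scene"); cv2.imwrite("pics/s4.png",cv2.resize(im[130:480,90:470,::-1],None,fx=1.7,fy=1.7))
E
```

```text
tcp pan [81.51357142 98.73391683] [0.66689424 0.11004722 0.15676993]
scene heatsink_a 0.78 (np.float64(196.0), np.float64(364.0)) [   6. -221.]
scene heatsink_a 0.68 (np.float64(216.0), np.float64(382.0)) [  41. -222.]
scene heatsink_a 0.66 (np.float64(373.0), np.float64(249.0)) [67. 57.]
scene transformer 0.69 (np.float64(336.0), np.float64(299.0)) [ 81. -44.]
scene capacitor 0.57 (np.float64(351.0), np.float64(215.0)) [ 7. 84.]
side heatsink_a 0.64 (np.float64(374.0), np.float64(341.0)) [ -80. -261.]
side heatsink_a 0.59 (np.float64(340.0), np.float64(204.0)) [63. 54.]
side heatsink_a 0.41 (np.float64(361.0), np.float64(348.0)) [-105. -261.]
side capacitor 0.58 (np.float64(310.0), np.float64(203.0)) [ 6. 81.]
```

View pics/s4.png

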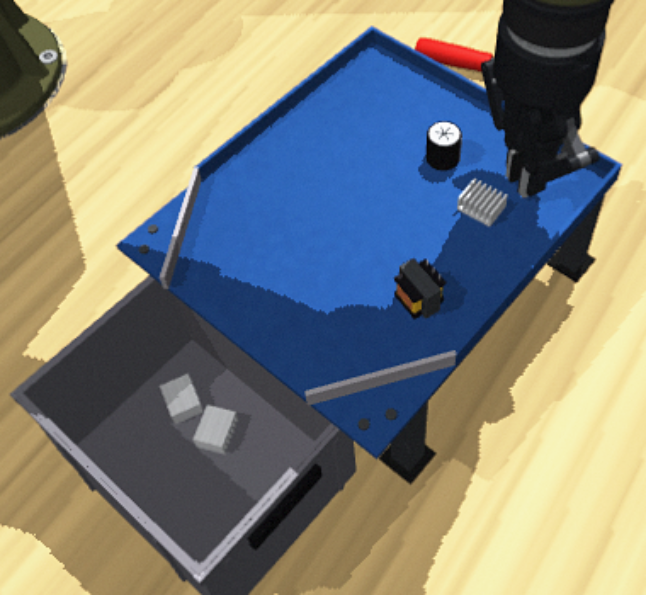

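Two sinks lie in the box (crop (180,398) and (216,428)). The fingers are behind B, so I push it diagonally past the transformer.

Call:
drive_tool([
  [[-5,-9,0],[0,0,0],12],
  [[-11,-19,0],[0,0,0],12],
  [[-17,-29,0],[0,0,0],12],
  [[-22,-38,0],[0,0,0],12],
  [[-28,-48,0],[0,0,0],12],
  [[-33,-57,0],[0,0,0],12],
  [[-39,-67,0],[0,0,0],12],
  [[-44,-76,0],[0,0,0],12],
  [[-50,-86,0],[0,0,0],12],
  [[-55,-95,0],[0,0,0],12],
  [[-60,-104,0],[0,0,0],12],
  [[-65,-113,0],[0,0,0],12],
])

```text
time_s: 11.65
position: [0.6014, -0.0038, 0.1573]
ee_rot: [0.0, 0.862, 0.506, 0.0]
ft_force: [-0.6, 0.6, -0.4]
width: 0.142
grasp_force: 0.1
```

```bash
python3 look.py; python3 - <<'E'
from h import *
im=ctrl.read_camera("scene"); cv2.imwrite("pics/s5.png",cv2.resize(im[130:480,90:470,::-1],None,fx=1.7,fy=1.7))
E
```

```text
tcp pan [ 29.44854982 -21.82500956] [ 0.60140732 -0.00378022  0.1572906 ]
scene heatsink_a 0.91 (np.float64(196.0), np.float64(364.0)) [   5. -222.]
scene heatsink_a 0.89 (np.float64(216.0), np.float64(382.0)) [  41. -221.]
scene heatsink_a 0.55 (np.float64(299.0), np.float64(274.0)) [ 15. -42.]
scene heatsink_a 0.22 (np.float64(337.0), np.float64(299.0)) [ 79. -41.]
scene transformer 0.92 (np.float64(336.0), np.float64(299.0)) [ 82. -44.]
scene capacitor 0.78 (np.float64(353.0), np.float64(217.0)) [12. 83.]
side heatsink_a 0.62 (np.float64(374.0), np.float64(342.0)) [ -80. -262.]
side heatsink_a 0.51 (np.float64(346.0), np.float64(241.0)) [ 10. -48.]
side transformer 0.89 (np.float64(374.0), np.float64(227.0)) [ 78. -46.]
side capacitor 0.78 (np.float64(310.0), np.float64(203.0)) [ 5. 81.]
```

View pics/s5.png

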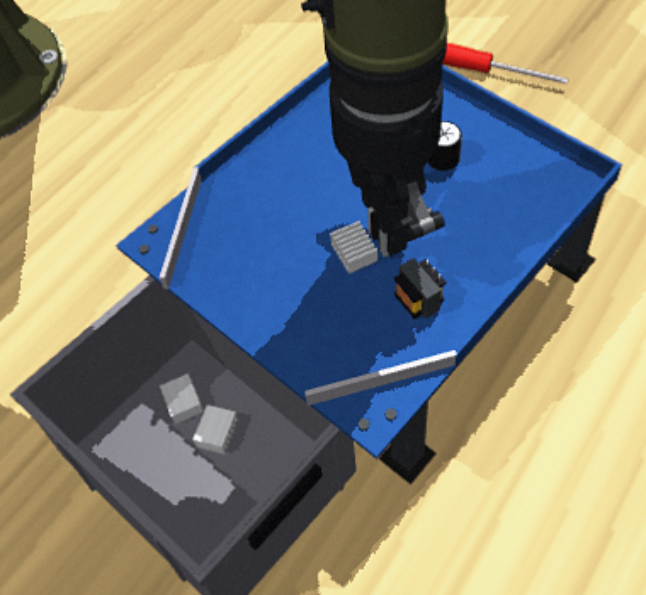

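B stays in front of the fingers at pan (13,-45), with the transformer cleared. I finish the push.

Call:
drive_tool([
  [[-6,-11,0],[0,0,0],12],
  [[-13,-22,0],[0,0,0],12],
  [[-19,-33,0],[0,0,0],12],
  [[-26,-45,0],[0,0,0],12],
  [[-32,-56,0],[0,0,0],12],
  [[-39,-68,0],[0,0,0],12],
  [[-45,-79,0],[0,0,0],12],
  [[-52,-91,0],[0,0,0],12],
  [[-58,-102,0],[0,0,0],12],
  [[-65,-114,0],[0,0,0],12],
  [[-71,-125,0],[0,0,0],12],
  [[-78,-137,0],[0,0,0],12],
])

```text
time_s: 13.3
position: [0.5233, -0.1409, 0.1573]
ee_rot: [0.0, 0.862, 0.507, 0.0]
ft_force: [0.0, 0.1, -0.1]
width: 0.141
grasp_force: 0.0
```

Call:
drive_tool([
  [[0,0,0],[0,0,0],12],
  [[0,0,0],[0,0,0],12],
  [[0,0,30],[0,0,0],12],
  [[0,0,70],[0,0,0],12],
  [[0,0,100],[0,0,0],12],
  [[0,40,100],[0,0,0],12],
  [[0,80,100],[0,0,0],12],
  [[0,80,100],[0,0,0],12],
  [[0,80,100],[0,0,0],12],
  [[0,80,100],[0,0,0],12],
])

```text
time_s: 14.3
position: [0.5239, -0.0602, 0.2572]
ee_rot: [0.0, 0.862, 0.507, -0.0]
ft_force: [-0.1, -0.7, 0.5]
width: 0.14
grasp_force: 0.0
```

```bash
python3 look.py; python3 - <<'E'
from h import *
im=ctrl.read_camera("scene"); cv2.imwrite("pics/s6.png",cv2.resize(im[130:480,90:470,::-1],None,fx=1.7,fy=1.7))
E
```

```text
tcp pan [-41.10085625 -86.74390647] [ 0.52390837 -0.06022128  0.25719229]
scene heatsink_a 0.69 (np.float64(202.0), np.float64(364.0)) [  11. -216.]
scene heatsink_a 0.64 (np.float64(217.0), np.float64(383.0)) [  42. -222.]
scene transformer 0.72 (np.float64(337.0), np.float64(299.0)) [ 82. -44.]
scene capacitor 0.86 (np.float64(351.0), np.float64(215.0)) [ 7. 85.]
scene capacitor 0.59 (np.float64(202.0), np.float64(364.0)) [  14. -217.]
side heatsink_a 0.79 (np.float64(376.0), np.float64(343.0)) [ -78. -265.]
side heatsink_a 0.65 (np.float64(362.0), np.float64(341.0)) [ -96. -251.]
side transformer 0.9 (np.float64(374.0), np.float64(227.0)) [ 78. -45.]
side capacitor 0.5 (np.float64(308.0), np.float64(206.0)) [-2. 75.]
```

View pics/s6.png

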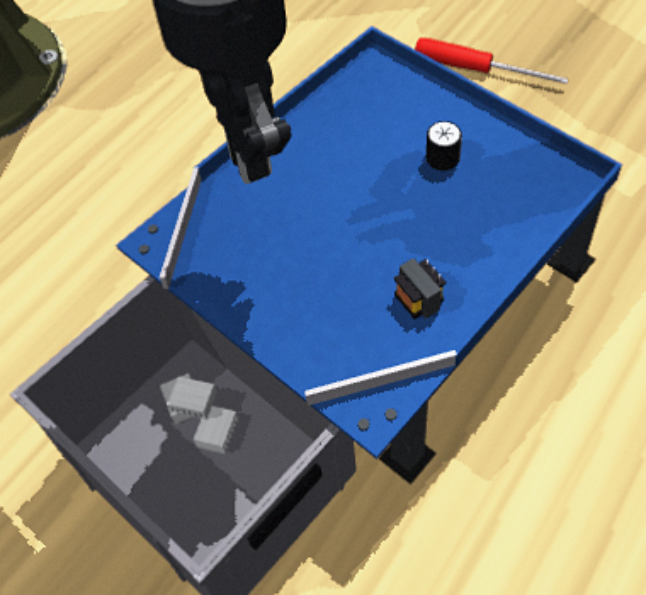

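The pan holds only the capacitor and transformer, both unmoved. The third sink lies on top of the first in the box (crop (190,395)), next to the second.

```bash
python3 -c "
from rig import ctrl
print(ctrl.job_done())"
```

```text
the job is handed in; nothing more can be done
None
```

All three heat sinks were pushed off the pan into the grey box, with the transformer, capacitor and screwdriver left in place, and the job is handed in; no verdict was returned.

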